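Shut the drill case

ROBOT

A 6-joint arm with a two-finger parallel gripper is mounted at the origin on the work surface. World frame = base frame: x ahead of the robot, y to its left, z up, the work surface at z = 0. Lengths are in m, angles in rad, forces in N, time in s.
With the tool pointing down it reaches from about 0.35 to 0.975 m from the base axis. Payload 7.1 kg.
Tool frame: the origin (TCP) lies midway between the tips of the shut fingers; the grasp point (between the pads) lies 19 mm behind it; z points along the fingers, y is the line along which they close (so a half turn about z gives the same grasp; the last joint's range is limited). The gripper opens to 88 mm and grips with 3 to 60 N. Pads are 20 mm wide; open, the fingers measure 115 mm over their backs; the gripper's body (75 mm by 178 mm) begins 61 mm behind the grasp point.
Start: joints at [1.222, 0.423, 1.63, -0, 1.089, -0.019], TCP at [0.202, 0.591, 0.223] pointing down, gripper open.
Joint ranges: [-3, 3], [-0.9, 2.11], [0.09, 2.58], [-1.31, 4.45], [0.11, 2.69], [-2.54, 2.54]. Speed limits (rad/s): [2.39, 2.39, 3.01, 3.14, 3.14, 3.14].

INTERFACE

Orientations are given as a rotation vector (axis times angle).
In Python, from rig import env, read_camera, calibration, finish_job, spotter gives the robot as it stands.
- The arm moves only by the tool arm_command, never from a script. Its argument "moves" is a list of rows, each an object with "hand": the opening, from 0 (shut) to 1 (fully open); "linear": the shift along the world's x, y, z as a fraction of full scale, a list of three; "twist": the turn, a rotation vector about the world's x, y, z as a fraction of full scale, a list of three. A call has 1 to 12 rows; each row shifts and turns the commanded pose from where the row before left it; what a row does not reach is not made up. Full scale, the value 1, is 2.5 cm for a shift and 4 degrees for a turn. A row lasts 1/10 s, in which the tool goes at most 50 mm and 8.59 degrees, less where a joint would pass 70% of its speed; a pose out of reach is approached as far as the arm can. A call with a number of a shift or a turn outside -1 to 1 is refused whole. A call with a gripper value outside its range is refused whole. The fingers move at their own pace and stop on an object; "newtons" is the grip in N (left out, the last holds). Time passes only in rows, so rows that do not move let the fingers close. It gives the time, the measured TCP pose, the force, the opening and the grip force at its end, in the units of the state.
- env.get_obs(): the state, without advancing time (a new reading comes with each control period).
- read_camera(name): name is "side" or "top" or "wrist"; returns the picture (480x640x3 uint8, red, green, blue); there is no depth.
- calibration(name): a dict with "intrinsics" (3x3 intrinsics, pixels), "cam_to_world" (4x4, takes a point from camera to world coordinates); the wrist camera has in their place "mount" (4x4, takes a point from camera to tool coordinates, whose origin is the TCP and whose axes are the flange's). Camera axes: x right, y down, z forward; pixel columns grow to the right and rows downward; lengths in m; the calibration is good to about 2 mm. The wrist camera is an equidistant fisheye: a pixel r from the principal point sees the ray r / f radians off the axis. A picture is of the moment at which its call begins: read the wrist's pose just before it. calibration takes no time and is no camera call.
- finish_job(): hands the job in; it is judged then, once.
Trained networks look in the newest picture that a camera, given by its name, has taken for a name from the list of things; names that differ only in an ending like _2 or _b are one class to them, and where a whole thing is asked for, a point or a joint stands for the part that bears it (a point fixed in the world has none). Each returns a list of dicts, best first, with "confidence" (0 to 1); they miss things now and then, are a little off and sometimes report something else, mostly with a low value. They report only what shows in the picture. A call takes as long as a camera call. They do not tell look-alikes from the thing itself.
- spotter.spot_in(thing, camera): "position" ([x, y, z] in m, in world coordinates, good to about 4 mm: the middle of the surface that is visible of it).
- spotter.outline_of(thing, camera): "pixels" (480x640 bool, what is visible of it).
The state is a dict: "t": time; "joint_pos": joint angles; "joint_velocities": joint speeds; "joint_torque": joint torques, N m; "ee_pos": TCP position; "tcp_rot": TCP orientation; "wrist_force": force on the tool from outside, world axes, zero at the start; "torque": the same for the moment, N m; "grip_width": finger opening in m; "finger_force": force on a finger pad.
Only numpy, scipy, OpenCV 4.12 (cv2) and the standard library are available. Lean on these libraries where they do the work, as an engineer would, in place of code of your own. Each camera call takes 0.05 s, during which the arm holds its last target. There are 200 camera calls.

TASK

Shut the drill case on the workbench: push the raised lid down with your fingertips until it is fully closed, without letting it slam, and then push both orange latches in until they lie flush against the front of the case. Do not lift the case or push it away from its place, and leave the drill in its bed and the things around the case as they are.

Things in the scene. Friction and masses are not known exactly. Their poses are not given: they have to be found in the camera images.
- case: loose light-grey case, 240 mm deep (x), 340 wide (y), 100 high when shut (lower shell 60), flat faces, 3 to 4 kg in all. Origin: centre of its underside; x points from its front (handle, latches; towards the robot) to the hinge side, y to its left, z up. Fixed black handle at the middle of the front: juts out 42 mm, 116 mm wide, 29 to 51 mm above the bench
- lid (a joint): angle of the lid: 0 = shut, 1.15 = the most that it starts open, 1.57 = upright. The hinge is stiff, so the lid stays where it is left; 2 to 4 N at its free edge push it down.
- lid_hinge (a point): middle of the lid's hinge line, on the far (+x) top edge of the lower shell, 60 mm above the bench, 120 mm behind the case's middle. The hinge line is parallel to the case's y axis.
- lid_edge (a point): middle of the upper front edge of the lid: on its outer face, at the free end, 240 mm from the hinge along the lid and 40 mm off the hinge plane (the lid is a shell 40 mm deep). 100 mm above the bench when shut.
- latch_left (a joint): angle of the orange flap latch on the case's left (seen from the robot): 0 = flush against the front of the case, about 1.57 = standing straight out from the lid's front edge, 1.75 = end stop. It stays at any angle (stiff hinge, needs 1 to 2 N near its free end) and moves with the lid. It must not be pushed in before the lid is down.
- latch_left_hinge (a point): middle of that latch's hinge line: 27 mm above the lid's lower rim, 4.5 mm in front of the lid's front face, 115 mm to the left (+y) of the middle; 87 mm above the bench when the lid is shut. The hinge line is parallel to the case's y axis.
- latch_left_tip (a point): middle of the free lower end of that latch, on its outer face, 44 mm from the hinge. The latch plate is 46 mm wide, 44 mm long and 5 mm thick.
- latch_right (a joint): angle of the orange flap latch on the case's right (seen from the robot): 0 = flush against the front of the case, about 1.57 = standing straight out from the lid's front edge, 1.75 = end stop. It stays at any angle (stiff hinge, needs 1 to 2 N near its free end) and moves with the lid. It must not be pushed in before the lid is down.
- latch_right_hinge (a point): middle of that latch's hinge line: 27 mm above the lid's lower rim, 4.5 mm in front of the lid's front face, 115 mm to the right (-y) of the middle; 87 mm above the bench when the lid is shut. The hinge line is parallel to the case's y axis.
- latch_right_tip (a point): middle of the free lower end of that latch, on its outer face, 44 mm from the hinge. The latch plate is 46 mm wide, 44 mm long and 5 mm thick.
- drill: green and black cordless drill, 171 x 144 x 52 mm, 0.9 kg, loose, lying on its side in the case; origin under its middle, 18 mm above the case's underside. It clears the lid. To be left where it is.
- bottle: bystander: clear drinking bottle with green cap, 68 mm across, 220 mm high, standing; origin at the centre of its foot
- nest_box: bystander: half-built wooden nest box with two gabled ends, 100 x 90 x 147 mm, standing; origin at the centre of its underside
- screwdriver: bystander: screwdriver with blue handle, about 200 mm long, lying on the bench; origin under its middle
Things that resemble listed ones, but are neither listed nor needed, are in the scene too. Leave any purple look-alike of the drill alone.

How it is judged:
On the way, in this order (a step that is already met when the one before it is completed fails the run):
1. the lid is fully down while both latches still stand open (value of joint lid below 0.02 rad and value of joint each of latch_left, latch_right above 0.5 rad), for 0.2 s.
2. both latches are pushed in, with the lid down (value of joint lid below 0.02 rad and value of joint each of latch_left, latch_right below 0.08 rad), for 0.2 s.
At the end, for the whole second after the job is handed in: the lid is shut (within 0.02 rad, 5 mm at its edge), both latches are flush (within 0.08 rad, 3.5 mm at the tip), the case stands flat and still within 40 mm of where it was, the drill lies in its bed, and bottle, nest box and screwdriver are within 30 mm of where they were (all of step 2 and distance of case from where it was at the start of the episode below 0.04 m and angle between case's own z axis and vertical below 0.05 rad and linear speed of case below 0.01 m/s and z of drill in the frame of case below 0.035 m and angle between bottle's own z axis and vertical below 0.2 rad and distance of each of bottle, nest_box, screwdriver from where it was at the start of the episode below 0.03 m); the robot touches nothing.
It fails at once if the lid slams (its free edge faster than about 0.6 m/s) (velocity of joint lid below -2.5 rad/s).
It fails at once if the lid is lifted further open than it was left (value of joint lid above 1.4 rad).
It fails at once if the case is lifted or tipped up, or pushed or dragged more than 40 mm (height (world z) of case above 0.015 m or angle between case's own z axis and vertical above 0.12 rad or distance of case from where it was at the start of the episode above 0.04 m).
It fails at once if the drill is lifted out of its bed (z of drill in the frame of case above 0.05 m).
It fails at once if bottle, nest box or screwdriver is moved, lifted or knocked over (distance of any of bottle, nest_box, screwdriver from where it was at the start of the episode above 0.03 m or angle between bottle's own z axis and vertical above 0.3 rad).
It also fails if it takes over 64 s, if anything falls off the work surface, if the arm or the gripper's body presses on something with over 40 N, if the wrist force passes 120 N, or if a joint passes its speed limit or range.

## Working session

There is one attempt and no reset: what is moved stays moved. The work goes in short steps, Python scripts to look and compute and a tool call to move; the robot and the scene stay as the last step left them, time stands still between calls to the robot, and variables do not carry over. Pictures are saved under pics/ and viewed, at most 10 in all, crops included, and the job is handed in when it is done.

Besides the shell and the picture viewer there is one more tool, called after "Call:" as name(argument=value, ...) on one line, values as JSON. arm_command: Moves the arm, as the interface text tells. Shift numbers are shares of 2.5 cm and turn numbers shares of 4 degrees, none past 1 either way. Its arguments: {"type":"object","properties":{"moves":{"type":"array"},"newtons":{"type":"number"}},"required":["moves"]}

```bash
mkdir -p pics; cat > h.py <<'E'
import numpy as np, cv2
from rig import env, read_camera, calibration, finish_job, spotter
def save(cam,n):
    im=read_camera(cam); cv2.imwrite(f'pics/{n}.png',im[:,:,::-1]); return im
E
python3 - <<'E'
from h import *
np.set_printoptions(precision=3,suppress=True)
a=save('side','s0'); b=save('top','t0')
cv2.imwrite('pics/st0.png',cv2.resize(np.vstack([a,b]),(800*3//4,900*2//3))[:,:,::-1])
for c in ['side','top']:
    for n in ['case','lid_edge','lid_hinge','latch_left_tip','latch_right_tip','latch_left_hinge','latch_right_hinge','drill','bottle','nest_box','screwdriver']:
        print(c,n,[(np.round(d['position'],3),round(d['confidence'],2)) for d in spotter.spot_in(n,c)[:3]])
    print(calibration(c))
print(env.get_obs())
E
```

```text
side case [(array([ 0.621, -0.15 ,  0.081]), 0.98)]
side lid_edge [(array([ 0.648, -0.144,  0.209]), 0.85), (array([0.606, 0.043, 0.266]), 0.21)]
side lid_hinge [(array([ 0.647, -0.148,  0.206]), 0.74)]
side latch_left_tip [(array([0.607, 0.043, 0.268]), 0.71)]
side latch_right_tip []
side latch_left_hinge [(array([0.603, 0.045, 0.265]), 0.59)]
side latch_right_hinge [(array([ 0.562, -0.178,  0.264]), 0.85)]
side drill [(array([0.33 , 0.093, 0.041]), 0.76), (array([ 0.388, -0.361,  0.048]), 0.73), (array([ 0.596, -0.017,  0.058]), 0.67)]
side bottle [(array([ 0.597, -0.44 ,  0.14 ]), 0.91), (array([0.604, 0.048, 0.268]), 0.6)]
side nest_box [(array([0.624, 0.41 , 0.05 ]), 0.76)]
side screwdriver [(array([0.356, 0.306, 0.02 ]), 0.72)]
{'intrinsics': array([[460.275,   0.   , 323.25 ],
       [  0.   , 460.275, 233.776],
       [  0.   ,   0.   ,   1.   ]]), 'cam_to_world': array([[ 0.944, -0.233,  0.234,  0.285],
       [-0.33 , -0.689,  0.645, -0.633],
       [ 0.011, -0.686, -0.727,  0.8  ],
       [ 0.   ,  0.   ,  0.   ,  1.   ]])}
top case [(array([ 0.618, -0.082,  0.146]), 0.95)
[... 874 characters left out ...]
.192, 240.306],
       [  0.   ,   0.   ,   1.   ]]), 'cam_to_world': array([[ 0.024, -0.98 ,  0.197,  0.257],
       [-1.   , -0.024,  0.003, -0.017],
       [ 0.002, -0.197, -0.98 ,  1.536],
       [ 0.   ,  0.   ,  0.   ,  1.   ]])}
{'t': 1.2, 'joint_pos': array([ 1.222,  0.423,  1.63 , -0.   ,  1.089, -0.019]), 'joint_velocities': array([ 0.   , -0.001, -0.001, -0.001, -0.001,  0.   ]), 'joint_torque': array([  0.002, -54.46 , -27.404,   0.064,   0.017,  -0.   ]), 'ee_pos': array([0.202, 0.591, 0.223]), 'tcp_rot': array([ 0.516,  3.099, -0.   ]), 'wrist_force': array([ 0.348,  0.047, -0.038]), 'torque': array([0.017, 0.02 , 0.019]), 'finger_force': 0.0, 'grip_width': 0.08785573066234455}
```

View pics/s0.png

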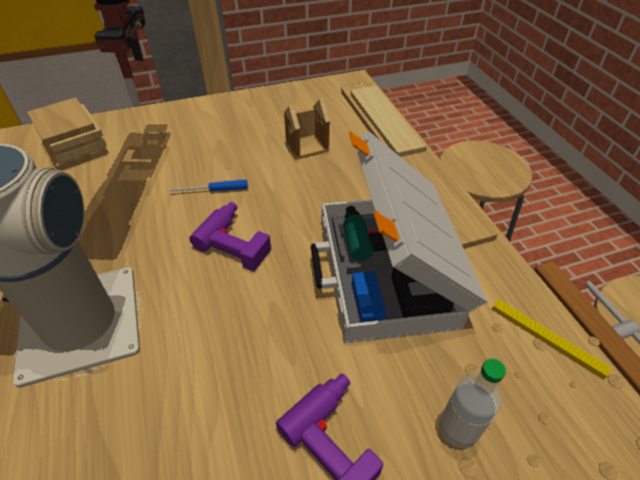

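View pics/t0.png

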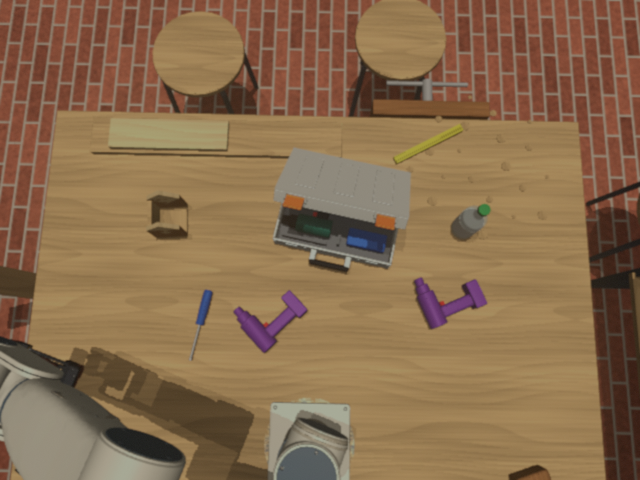

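The case stands at around (0.6, -0.07), yawed about -0.19 rad. The lid is raised, with the latches at top pixels (293,201) and (385,221). The handle is at (330,262). I'll zoom in to get the corners.

```bash
python3 - <<'E'
import cv2,numpy as np
t=cv2.imread('pics/t0.png')[140:280,265:425]; s=cv2.imread('pics/s0.png')[125:345,305:495]
t=cv2.resize(t,None,fx=2.5,fy=2.5,interpolation=3); s=cv2.resize(s,None,fx=2.1,fy=2.1,interpolation=3)
o=np.zeros((max(len(t),len(s)),800,3),np.uint8); o[:len(t),:400]=t; o[:len(s),400:400+s.shape[1]]=s
cv2.imwrite('pics/z.png',o)
E
```

```text
(no output)
```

View pics/z.png

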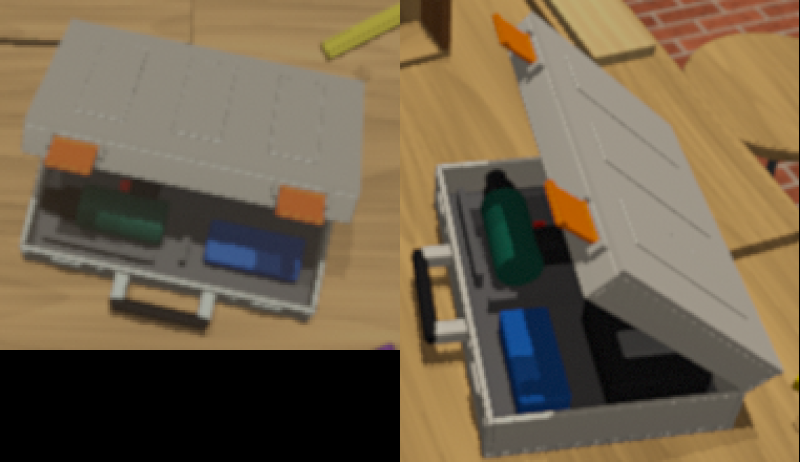

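```bash
cat >> h.py <<'E'
def lidp(a,u,v,y): return [.12-u*np.cos(a)+v*np.sin(a), y, .06+u*np.sin(a)+v*np.cos(a)]
def world(q,p):
    c,s=np.cos(q[2]),np.sin(q[2]); return np.array([q[0]+c*p[0]-s*p[1],q[1]+s*p[0]+c*p[1],p[2]])
def proj(cam,P):
    k=calibration(cam); T=np.linalg.inv(k['cam_to_world']); p=k['intrinsics']@(T[:3,:3]@P+T[:3,3]); return p[:2]/p[2]
E
python3 - <<'E'
from h import *
from scipy.optimize import least_squares
np.set_printoptions(precision=3,suppress=True)
R,L=-.17,.17
T=lambda x,y:(x/2.5+265,y/2.5+140); S=lambda x,y:((x-400)/2.1+305,y/2.1+125)
C=[('top',(-.12,R,.06),T(315,307)),('top',(-.12,L,.06),T(24,246)),
('top',('l',.24,.04,R),T(360,188)),('top',('l',.24,.04,L),T(32,126)),('top',('l',0,.04,L),T(75,20)),('top',('l',0,.04,R),T(364,82)),
('side',(-.12,R,.06),S(485,423)),('side',(-.12,R,0),S(488,456)),('side',(-.12,L,.06),S(437,165)),
('side',('l',.24,.04,R),S(622,270)),('side',('l',.24,0,R),S(588,298)),('side',('l',0,.04,R),S(781,373)),('side',('l',.24,.04,L),S(533,15)),('side',('l',0,.04,L),S(675,128))]
def f(q): return np.concatenate([proj(c,world(q,lidp(q[3],*p[1:]) if p[0]=='l' else p))-m for c,p,m in C])
r=least_squares(f,[.6,-.07,-.19,1.],loss='soft_l1'); q=r.x
print(q); print(f(q).reshape(-1,2))
a=q[3]
for y in (.115,-.115):
    H=world(q,lidp(a,.2445,.027,y)); print('hinge',H)
    for l in (1.2,1.4,1.57,1.75): # latch angle: 0 -> down(-v), pi/2 -> outwards(+u)
        m=world(q,lidp(a,.2445+.044*np.sin(l),.027-.044*np.cos(l),y)); print(l,m,proj('top',m),proj('side',m))
print('edge',world(q,lidp(a,.24,.04,0)))
E
```

```text
[ 0.639 -0.073 -0.202  0.758]
[[ 0.059  2.593]
 [-2.182  0.178]
 [ 0.122  1.813]
 [-2.837 -3.148]
 [-0.899 -1.019]
 [ 0.554 -0.271]
 [ 1.853  0.619]
 [-1.08   1.472]
 [ 0.237 -0.382]
 [ 1.112  0.363]
 [-2.001  0.45 ]
 [ 2.7    0.242]
 [ 0.029 -1.478]
 [-1.171 -1.194]]
hinge [0.623 0.047 0.248]
1.2 [0.584 0.055 0.264] [291.295 211.14 ] [347.961 144.012]
1.4 [0.588 0.054 0.272] [291.536 208.746] [350.235 140.569]
1.57 [0.592 0.054 0.278] [291.868 206.322] [352.752 137.895]
1.75 [0.598 0.052 0.283] [292.338 203.448] [355.919 135.417]
hinge [ 0.577 -0.178  0.248]
1.2 [ 0.537 -0.17   0.264] [383.42  231.727] [372.134 227.444]
1.4 [ 0.541 -0.171  0.272] [384.147 229.424] [375.056 223.866]
1.57 [ 0.546 -0.172  0.278] [384.83  227.058] [378.233 221.053]
1.75 [ 0.552 -0.173  0.283] [385.592 224.227] [382.185 218.413]
edge [ 0.612 -0.068  0.254]
```

Call:
arm_command(moves=[{"hand": 0,"linear": [0,0,1],"twist": [0,0,0]},{"hand": 0,"linear": [0,0,1],"twist": [0,0,0]},{"hand": 0,"linear": [0,0,1],"twist": [0,0,0.5]},{"hand": 0,"linear": [0.2,-0.4,1],"twist": [0,0,0.5]},{"hand": 0,"linear": [0.3,-0.6,1],"twist": [0,0,0.5]},{"hand": 0,"linear": [0.5,-1,1],"twist": [0,0,0.33]},{"hand": 0,"linear": [0.6,-1,0.4],"twist": [0,0,0]},{"hand": 0,"linear": [0.6,-1,0],"twist": [0,0,0]},{"hand": 0,"linear": [0.6,-1,0],"twist": [0,0,0]},{"hand": 0,"linear": [0.6,-1,0],"twist": [0,0,0]},{"hand": 0,"linear": [0.6,-1,0],"twist": [0,0,0]},{"hand": 0,"linear": [0.6,-1,0],"twist": [0,0,0]}])

```text
t: 2.4
ee_pos: [0.3178, 0.3902, 0.3828]
tcp_rot: [0.317, 3.125, 0.0]
wrist_force: [-0.1, 0.1, 0.2]
grip_width: 0.0007
finger_force: 0.0
```

```bash
python3 - <<'E'
from h import *
np.set_printoptions(precision=3,suppress=True)
q=[.639,-.073,-.202]; P=[]
for a in np.linspace(.8,0,11):
    p=lidp(a,.215,.04,0); p[0]+=.01; P.append(world(q,p)); print(round(a,2),P[-1],(P[-1]-P[-2])/.025 if len(P)>1 else '')
E
```

```text
0.8 [ 0.648 -0.075  0.242] 
0.72 [ 0.634 -0.072  0.232] [-0.555  0.114 -0.41 ]
0.64 [ 0.621 -0.069  0.22 ] [-0.521  0.107 -0.454]
0.56 [ 0.609 -0.067  0.208] [-0.484  0.099 -0.495]
0.48 [ 0.598 -0.065  0.195] [-0.444  0.091 -0.533]
0.4 [ 0.588 -0.062  0.181] [-0.4    0.082 -0.568]
0.32 [ 0.579 -0.061  0.166] [-0.355  0.073 -0.599]
0.24 [ 0.571 -0.059  0.15 ] [-0.307  0.063 -0.626]
0.16 [ 0.565 -0.058  0.134] [-0.257  0.053 -0.649]
0.08 [ 0.56  -0.057  0.117] [-0.205  0.042 -0.668]
0.0 [ 0.556 -0.056  0.1  ] [-0.152  0.031 -0.682]
```

Call:
arm_command(moves=[{"hand": 0,"linear": [0.8,-1,0],"twist": [0,0,0]},{"hand": 0,"linear": [0.8,-1,0],"twist": [0,0,0]},{"hand": 0,"linear": [0.8,-1,0],"twist": [0,0,0]},{"hand": 0,"linear": [0.8,-1,0],"twist": [0,0,0]},{"hand": 0,"linear": [0.8,-1,0],"twist": [0,0,0]},{"hand": 0,"linear": [0.8,-1,0],"twist": [0,0,0]},{"hand": 0,"linear": [0.8,-1,0],"twist": [0,0,0]},{"hand": 0,"linear": [0.8,-1,0],"twist": [0,0,0]},{"hand": 0,"linear": [0.8,-1,0],"twist": [0,0,0]},{"hand": 0,"linear": [0.8,-1,0],"twist": [0,0,0]},{"hand": 0,"linear": [0.8,-1,0],"twist": [0,0,0]},{"hand": 0,"linear": [0.8,-1,0],"twist": [0,0,0]}])

```text
t: 3.6
ee_pos: [0.558, 0.0901, 0.3827]
tcp_rot: [0.317, 3.125, 0.0]
wrist_force: [0.1, -0.6, 0.0]
grip_width: 0.0004
finger_force: 0.0
```

Call:
arm_command(moves=[{"hand": 0,"linear": [0.6,-1,0],"twist": [0,0,0]},{"hand": 0,"linear": [0.6,-1,0],"twist": [0,0,0]},{"hand": 0,"linear": [0.6,-1,0],"twist": [0,0,0]},{"hand": 0,"linear": [0.6,-1,0],"twist": [0,0,0]},{"hand": 0,"linear": [0.6,-1,0],"twist": [0,0,0]},{"hand": 0,"linear": [0.5,-0.9,0],"twist": [0,0,0]},{"hand": 0,"linear": [0.4,-0.7,-0.5],"twist": [0,0,0]},{"hand": 0,"linear": [0,0,-1],"twist": [0,0,0]},{"hand": 0,"linear": [0,0,-1],"twist": [0,0,0]},{"hand": 0,"linear": [0,0,-0.8],"twist": [0,0,0]},{"hand": 0,"linear": [0,0,0],"twist": [0,0,0]}])

```text
t: 4.7
ee_pos: [0.6528, -0.0734, 0.2959]
tcp_rot: [-0.316, -3.119, -0.0]
wrist_force: [0.3, 0.0, 0.3]
grip_width: 0.0001
finger_force: 0.0
```

```bash
python3 - <<'E'
from h import *
print(env.get_obs())
s=save('side','s1')[80:360,280:560]; w=read_camera('wrist')
o=np.hstack([cv2.resize(s,(400,400)),cv2.resize(w,(400,300)).repeat(1,0)[:300] if 0 else cv2.copyMakeBorder(cv2.resize(w,(400,300)),0,100,0,0,0)])
cv2.imwrite('pics/z1.png',o[:,:,::-1])
E
```

```text
{'t': 4.7, 'joint_pos': array([-1.30157915e-01,  4.05458051e-01,  1.48122210e+00,  1.06359790e-04,
        1.26185664e+00, -1.49895787e+00]), 'joint_velocities': array([ 0.00276363, -0.03238927, -0.05971074, -0.00033002,  0.040993  ,
        0.00124811]), 'joint_torque': array([-1.15790041e-01, -5.69704556e+01, -3.07445776e+01, -1.21285790e-02,
       -3.66909290e-01, -5.24424249e-04]), 'ee_pos': array([ 0.65278418, -0.07341494,  0.29590545]), 'tcp_rot': array([-3.16107413e-01, -3.11867507e+00, -4.75888051e-04]), 'wrist_force': array([0.31327868, 0.01241393, 0.34722543]), 'torque': array([ 0.03947275,  0.01223591, -0.007115  ]), 'finger_force': 0.0, 'grip_width': 6.037729481495741e-05}
```

View pics/z1.png

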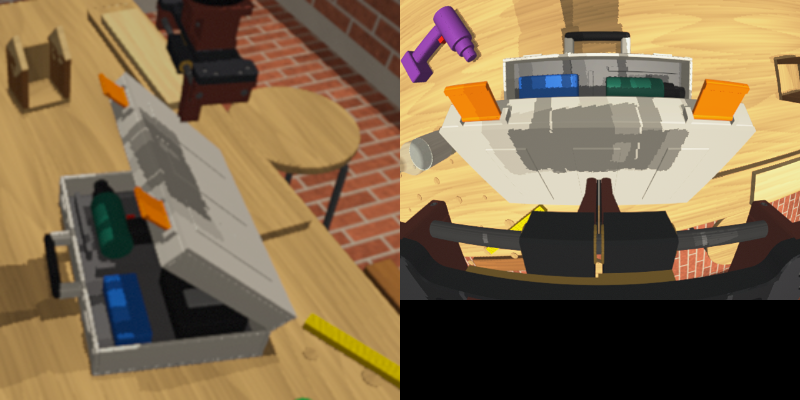

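The side view shows the closed fingertips over the lid at crop (190,115). The wrist view has them centred between the two orange latches, with the lid still untouched. Next I start pushing.

Call:
arm_command(moves=[{"hand": 0,"linear": [0,0,-0.6],"twist": [0,0,0]},{"hand": 0,"linear": [0,0,-0.6],"twist": [0,0,0]},{"hand": 0,"linear": [-0.2,0.04,-0.5],"twist": [0,0,0]},{"hand": 0,"linear": [-0.4,0.08,-0.4],"twist": [0,0,0]},{"hand": 0,"linear": [-0.4,0.08,-0.4],"twist": [0,0,0]}])

```text
t: 5.3
ee_pos: [0.6292, -0.0685, 0.2365]
tcp_rot: [-0.317, -3.125, 0.0]
wrist_force: [-0.7, 0.1, 3.1]
grip_width: 0.0007
finger_force: 1.1
```

Call:
arm_command(moves=[{"hand": 0,"linear": [-0.35,0.07,-0.5],"twist": [0,0,0]},{"hand": 0,"linear": [-0.4,0.08,-0.5],"twist": [0,0,0]},{"hand": 0,"linear": [-0.4,0.08,-0.5],"twist": [0,0,0]},{"hand": 0,"linear": [-0.4,0.08,-0.55],"twist": [0,0,0]},{"hand": 0,"linear": [-0.35,0.07,-0.55],"twist": [0,0,0]},{"hand": 0,"linear": [-0.3,0.06,-0.6],"twist": [0,0,0]},{"hand": 0,"linear": [-0.25,0.05,-0.6],"twist": [0,0,0]},{"hand": 0,"linear": [-0.2,0.04,-0.6],"twist": [0,0,0]}])

```text
t: 6.1
ee_pos: [0.5624, -0.0552, 0.1267]
tcp_rot: [-0.317, -3.125, -0.0]
wrist_force: [0.0, 0.3, 1.2]
grip_width: 0.0005
finger_force: 0.6
```

Call:
arm_command(moves=[{"hand": 0,"linear": [-0.1,0.02,-0.4],"twist": [0,0,0]},{"hand": 0,"linear": [-0.1,0.02,-0.3],"twist": [0,0,0]},{"hand": 0,"linear": [0,0,-0.2],"twist": [0,0,0]},{"hand": 0,"linear": [0,0,-0.15],"twist": [0,0,0]},{"hand": 0,"linear": [0,0,0],"twist": [0,0,0]}])

```text
t: 6.6
ee_pos: [0.5588, -0.0545, 0.1012]
tcp_rot: [0.317, 3.125, -0.0]
wrist_force: [1.7, 0.7, 0.3]
grip_width: 0.0004
finger_force: 0.0
```

Call:
arm_command(moves=[{"hand": 0,"linear": [0,0,-0.05],"twist": [0,0,0]},{"hand": 0,"linear": [0,0,-0.05],"twist": [0,0,0]},{"hand": 0,"linear": [0,0,0],"twist": [0,0,0]}])

```text
t: 6.9
ee_pos: [0.5592, -0.0545, 0.1003]
tcp_rot: [0.317, 3.124, -0.0]
wrist_force: [-2.3, 1.4, 9.8]
grip_width: 0.0005
finger_force: 5.0
```

Call:
arm_command(moves=[{"hand": 0,"linear": [0,0,-0.05],"twist": [0,0,0]},{"hand": 0,"linear": [0,0,0],"twist": [0,0,0]},{"hand": 0,"linear": [0,0,0],"twist": [0,0,0]},{"hand": 0,"linear": [0,0,0.3],"twist": [0,0,0]},{"hand": 0,"linear": [0,0,1],"twist": [0,0,0]},{"hand": 0,"linear": [-0.5,0.5,1],"twist": [0,0,0]},{"hand": 0,"linear": [-1,1,0.5],"twist": [0,0,0]},{"hand": 0,"linear": [-1,1,0],"twist": [0,0,0]},{"hand": 0,"linear": [-1,1,0],"twist": [0,0,0]},{"hand": 0,"linear": [0,0,0],"twist": [0,0,0]}])

```text
t: 7.9
ee_pos: [0.4682, 0.0348, 0.1678]
tcp_rot: [-0.313, -3.124, -0.0]
wrist_force: [-0.4, -0.1, -0.7]
grip_width: 0.0007
finger_force: 0.0
```

```bash
python3 - <<'E'
from h import *
np.set_printoptions(precision=3,suppress=True)
s=save('side','s2')[120:360,280:520]; t=save('top','t2')[150:290,260:420]; 
for c in ('side','top'):
  for n in ('latch_left','latch_right'):
    print(c,n,[(np.round(d['position'],3),round(d['confidence'],2)) for d in spotter.spot_in(n,c)[:3]])
o=np.hstack([cv2.resize(s,(400,400)),cv2.copyMakeBorder(cv2.resize(t,(400,350)),0,50,0,0,0)])
q=[.639,-.073,-.202]
for y in(-.115,.115): print(world(q,[-.1465,y,.087]),world(q,[-.165,y,.087]))
for p in [(-.12,-.17,.1),(-.12,.17,.1),(.12,-.17,.1)]: print(proj('side',world(q,p)),proj('top',world(q,p)))
cv2.imwrite('pics/z2.png',o[:,:,::-1])
E
```

```text
side latch_left [(array([0.517, 0.064, 0.087]), 0.75)]
side latch_right [(array([ 0.475, -0.158,  0.091]), 0.69)]
top latch_left []
top latch_right [(array([ 0.475, -0.154,  0.088]), 0.82)]
[ 0.472 -0.156  0.087] [ 0.454 -0.153  0.087]
[0.519 0.069 0.087] [0.5   0.073 0.087]
[348.533 314.803] [392.899 263.032]
[323.142 190.249] [271.077 235.516]
[476.59  300.799] [409.818 180.305]
```

View pics/z2.png

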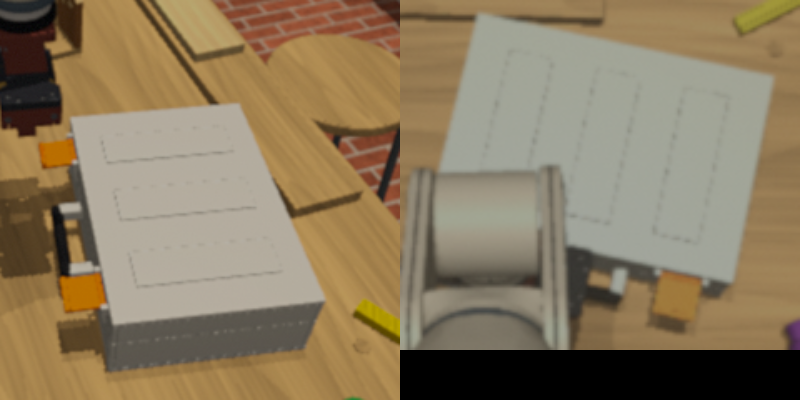

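Side view: the lid is shut flat and both latches stand out horizontally, at crop (58,153) and (83,292). The case hasn't moved. Left latch next.

Call:
arm_command(moves=[{"hand": 0,"linear": [0.8,0.7,0],"twist": [0,0,0]},{"hand": 0,"linear": [0.76,0.74,0],"twist": [0,0,0]},{"hand": 0,"linear": [0,0,-0.8],"twist": [0,0,0]},{"hand": 0,"linear": [0,0,-0.8],"twist": [0,0,0]},{"hand": 0,"linear": [0,0,-0.8],"twist": [0,0,0]},{"hand": 0,"linear": [0,0,-0.5],"twist": [0,0,0]},{"hand": 0,"linear": [0,0,-0.5],"twist": [0,0,0]},{"hand": 0,"linear": [0,0,-0.5],"twist": [0,0,0]},{"hand": 0,"linear": [0,0,-0.5],"twist": [0,0,0]},{"hand": 0,"linear": [0,0,0],"twist": [0,0,0]}])

```text
t: 9.2
ee_pos: [0.5091, 0.0689, 0.0561]
tcp_rot: [-0.317, -3.123, 0.001]
wrist_force: [0.3, 0.5, -0.6]
grip_width: 0.0006
finger_force: 0.0
```

Call:
arm_command(moves=[{"hand": 0,"linear": [0.2,-0.04,0],"twist": [0,0,0]},{"hand": 0,"linear": [0.2,-0.04,0],"twist": [0,0,0]},{"hand": 0,"linear": [0.15,-0.03,0],"twist": [0,0,0]},{"hand": 0,"linear": [0.1,-0.02,0],"twist": [0,0,0]},{"hand": 0,"linear": [0,0,0],"twist": [0,0,0]}])

```text
t: 9.7
ee_pos: [0.525, 0.066, 0.0578]
tcp_rot: [-0.317, -3.122, 0.0]
wrist_force: [-7.7, 3.7, 4.7]
grip_width: 0.0001
finger_force: 3.9
```

Call:
arm_command(moves=[{"hand": 0,"linear": [0.04,-0.01,0],"twist": [0,0,0]},{"hand": 0,"linear": [0,0,0],"twist": [0,0,0]}])

```text
t: 9.9
ee_pos: [0.525, 0.066, 0.0578]
tcp_rot: [-0.317, -3.121, 0.0]
wrist_force: [-10.3, 4.4, 7.4]
grip_width: 0.0006
finger_force: 5.5
```

Call:
arm_command(moves=[{"hand": 0,"linear": [-0.5,0.1,0],"twist": [0,0,0]},{"hand": 0,"linear": [-1,0.2,0],"twist": [0,0,0]},{"hand": 0,"linear": [-0.4,0,1],"twist": [0,0,0]},{"hand": 0,"linear": [0,0,1],"twist": [0,0,0]},{"hand": 0,"linear": [0,-0.2,1],"twist": [0,0,0]},{"hand": 0,"linear": [0,-0.8,1],"twist": [0,0,0]},{"hand": 0,"linear": [0,-1,0.4],"twist": [0,0,0]},{"hand": 0,"linear": [0,-1,0],"twist": [0,0,0]},{"hand": 0,"linear": [0,-1,0],"twist": [0,0,0]},{"hand": 0,"linear": [0,-1,0],"twist": [0,0,0]},{"hand": 0,"linear": [-0.3,-1,0],"twist": [0,0,0]},{"hand": 0,"linear": [-0.3,-1,0],"twist": [0,0,0]}])

```text
t: 11.1
ee_pos: [0.4653, -0.1032, 0.1683]
tcp_rot: [0.316, 3.123, -0.001]
wrist_force: [-0.2, -0.4, -0.1]
grip_width: 0.0007
finger_force: 0.0
```

Call:
arm_command(moves=[{"hand": 0,"linear": [0.35,-1,0],"twist": [0,0,0]},{"hand": 0,"linear": [0.2,-1,0],"twist": [0,0,0]},{"hand": 0,"linear": [0,0,0],"twist": [0,0,0]}])

```text
t: 11.4
ee_pos: [0.48, -0.1545, 0.1684]
tcp_rot: [0.32, 3.122, -0.002]
wrist_force: [0.5, -0.3, 0.6]
grip_width: 0.0003
finger_force: 0.0
```

```bash
python3 - <<'E'
from h import *
print(env.get_obs()['ee_pos'])
s=save('side','s3')[160:340,290:450]; t=save('top','t3')[190:290,260:400]; 
o=np.hstack([cv2.resize(s,(450,506)),cv2.copyMakeBorder(cv2.resize(t,(350,250)),0,256,0,0,0)])
cv2.imwrite('pics/z3.png',o[:,:,::-1])
E
```

```text
[ 0.48002857 -0.15450727  0.16841132]
```

View pics/z3.png

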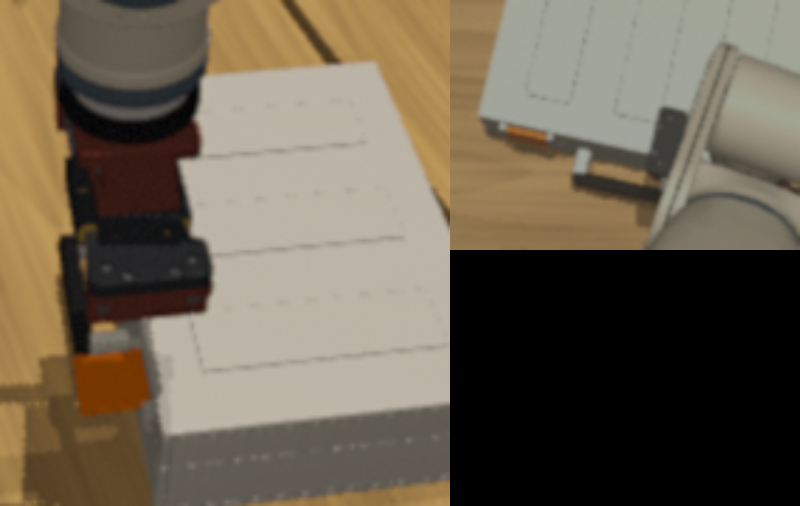

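In the top view the left latch at (525,133) lies against the front. The right latch still stands out at (112,380) in the side crop. I'll shift back 19 mm and push it in.

Call:
arm_command(moves=[{"hand": 0,"linear": [-0.76,0,0],"twist": [0,0,0]},{"hand": 0,"linear": [0,0,-0.3],"twist": [0,0,0]},{"hand": 0,"linear": [0,0,-0.8],"twist": [0,0,0]},{"hand": 0,"linear": [0,0,-0.8],"twist": [0,0,0]},{"hand": 0,"linear": [0,0,-0.6],"twist": [0,0,0]},{"hand": 0,"linear": [0,0,-0.5],"twist": [0,0,0]},{"hand": 0,"linear": [0,0,-0.5],"twist": [0,0,0]},{"hand": 0,"linear": [0,0,-0.5],"twist": [0,0,0]},{"hand": 0,"linear": [0,0,-0.5],"twist": [0,0,0]},{"hand": 0,"linear": [0,0,0],"twist": [0,0,0]}])

```text
t: 12.5
ee_pos: [0.4585, -0.1515, 0.0535]
tcp_rot: [-0.317, -3.123, -0.001]
wrist_force: [-0.1, -0.2, 0.1]
grip_width: 0.0004
finger_force: 0.0
```

Call:
arm_command(moves=[{"hand": 0,"linear": [0.2,-0.04,0],"twist": [0,0,0]},{"hand": 0,"linear": [0.2,-0.04,0],"twist": [0,0,0]},{"hand": 0,"linear": [0.15,-0.03,0],"twist": [0,0,0]},{"hand": 0,"linear": [0.1,-0.02,0],"twist": [0,0,0]},{"hand": 0,"linear": [0,0,0],"twist": [0,0,0]}])

```text
t: 13.0
ee_pos: [0.4766, -0.1554, 0.0554]
tcp_rot: [0.317, 3.124, -0.0]
wrist_force: [-0.7, 0.5, 0.2]
grip_width: 0.0001
finger_force: 0.1
```

Call:
arm_command(moves=[{"hand": 0,"linear": [0.08,-0.016,0],"twist": [0,0,0]},{"hand": 0,"linear": [0.08,-0.016,0],"twist": [0,0,0]},{"hand": 0,"linear": [0,0,0],"twist": [0,0,0]}])

```text
t: 13.3
ee_pos: [0.4801, -0.1561, 0.0552]
tcp_rot: [0.317, 3.125, -0.0]
wrist_force: [-1.1, 0.3, -1.3]
grip_width: 0.0005
finger_force: 0.5
```

Call:
arm_command(moves=[{"hand": 0,"linear": [0.06,-0.012,0],"twist": [0,0,0]},{"hand": 0,"linear": [0.06,-0.012,0],"twist": [0,0,0]},{"hand": 0,"linear": [0,0,0],"twist": [0,0,0]}])

```text
t: 13.6
ee_pos: [0.4803, -0.156, 0.055]
tcp_rot: [-0.316, -3.12, -0.001]
wrist_force: [-9.6, 1.3, 7.5]
grip_width: -0.0
finger_force: 4.9
```

Call:
arm_command(moves=[{"hand": 0,"linear": [-0.4,0.08,0],"twist": [0,0,0]},{"hand": 0,"linear": [-1,0.2,0],"twist": [0,0,0]},{"hand": 0,"linear": [-0.6,0.2,1],"twist": [0,0,0]},{"hand": 0,"linear": [-0.6,0.5,1],"twist": [0,0,0]},{"hand": 0,"linear": [-0.6,0.5,0.5],"twist": [0,0,0]},{"hand": 0,"linear": [-0.5,0.5,0],"twist": [0,0,0]},{"hand": 0,"linear": [0,0.6,0],"twist": [0,0,0]},{"hand": 0,"linear": [0,0.6,0],"twist": [0,0,0]},{"hand": 0,"linear": [0,0,0],"twist": [0,0,0]}])

```text
t: 14.5
ee_pos: [0.3906, -0.0763, 0.118]
tcp_rot: [0.314, 3.124, -0.0]
wrist_force: [0.1, -0.0, 0.5]
grip_width: 0.0004
finger_force: 0.0
```

```bash
python3 - <<'E'
from h import *
print(env.get_obs()['ee_pos'])
s=save('side','s4')[170:350,300:460]; w=save('wrist','w4'); t=save('top','t4')[190:290,260:400]
o=np.zeros((600,800,3),np.uint8); o[:450,:400]=cv2.resize(s,(400,450)); o[:300,400:]=cv2.resize(w,(400,300)); o[300:586,400:]=cv2.resize(t,(400,286))
cv2.imwrite('pics/z4.png',o[:,:,::-1])
for c in ('side','wrist','top'):
  for n in ('latch_left_tip','latch_right_tip'):
    print(c,n,[(np.round(d['position'],3),round(d['confidence'],2)) for d in spotter.spot_in(n,c)[:3]])
q=[.639,-.073,-.202]
print(world(q,[-.127,-.115,.065]),world(q,[-.127,.115,.065]))
E
```

```text
[ 0.39060142 -0.07625302  0.11802599]
side latch_left_tip [(array([0.539, 0.061, 0.07 ]), 0.61)]
side latch_right_tip [(array([ 0.494, -0.162,  0.076]), 0.74)]
wrist latch_left_tip [(array([0.536, 0.054, 0.08 ]), 0.75)]
wrist latch_right_tip []
top latch_left_tip []
top latch_right_tip [(array([ 0.491, -0.164,  0.087]), 0.63)]
[ 0.49150991 -0.16018185  0.065     ] [0.5376546  0.06514163 0.065     ]
```

View pics/z4.png

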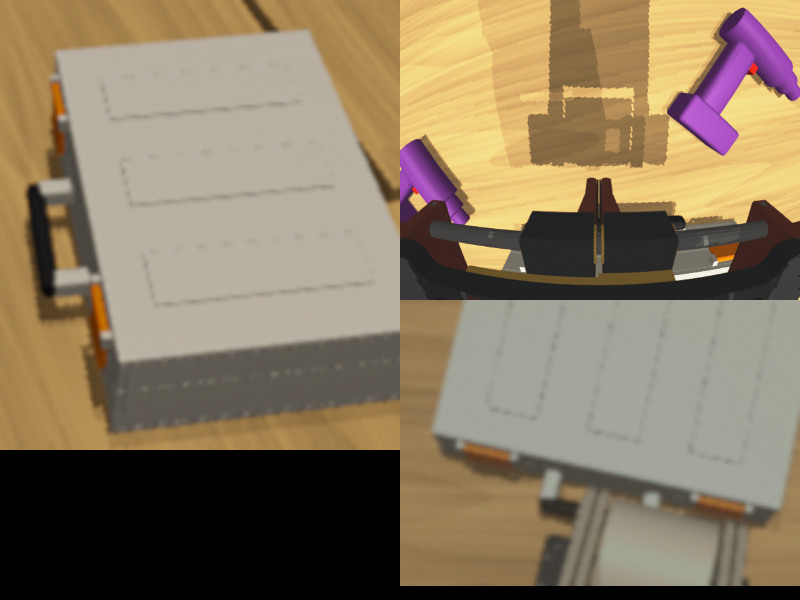

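Both latches look flush: side crop (58,105) and (100,320), and the network points agree within about 4 mm. To be sure, I'll press each near its tip again with the tool tilted 8°, so the fingertip leads.

Call:
arm_command(moves=[{"hand": 0,"linear": [0,-1,0],"twist": [-0.2,-0.98,0]},{"hand": 0,"linear": [0,-1,0],"twist": [-0.2,-0.98,0]},{"hand": 0,"linear": [0.5,-1,-0.6],"twist": [0,0,0]},{"hand": 0,"linear": [0.5,0,-1],"twist": [0,0,0]},{"hand": 0,"linear": [0.5,0,-1],"twist": [0,0,0]},{"hand": 0,"linear": [0.8,0,-0.2],"twist": [0,0,0]},{"hand": 0,"linear": [0.4,-0.08,0],"twist": [0,0,0]},{"hand": 0,"linear": [0.4,-0.08,0],"twist": [0,0,0]},{"hand": 0,"linear": [0,0,0],"twist": [0,0,0]}])

```text
t: 15.85
ee_pos: [0.4695, -0.1567, 0.0484]
tcp_rot: [0.302, 2.985, -0.022]
wrist_force: [-0.2, -0.5, 0.5]
grip_width: 0.0002
finger_force: 0.0
```

Call:
arm_command(moves=[{"hand": 0,"linear": [0.2,-0.04,0],"twist": [0,0,0]},{"hand": 0,"linear": [0.1,-0.02,0],"twist": [0,0,0]},{"hand": 0,"linear": [0.08,-0.016,0],"twist": [0,0,0]},{"hand": 0,"linear": [0.06,-0.012,0],"twist": [0,0,0]},{"hand": 0,"linear": [0,0,0],"twist": [0,0,0]}])

```text
t: 16.35
ee_pos: [0.479, -0.1583, 0.0478]
tcp_rot: [0.303, 2.987, -0.021]
wrist_force: [-0.5, -0.3, -0.0]
grip_width: 0.0006
finger_force: 0.0
```

Call:
arm_command(moves=[{"hand": 0,"linear": [0.06,-0.012,0],"twist": [0,0,0]},{"hand": 0,"linear": [0.06,-0.012,0],"twist": [0,0,0]},{"hand": 0,"linear": [0,0,0],"twist": [0,0,0]}])

```text
t: 16.65
ee_pos: [0.4804, -0.1584, 0.0473]
tcp_rot: [0.303, 2.99, -0.02]
wrist_force: [-4.6, 0.5, 3.7]
grip_width: 0.0007
finger_force: 2.3
```

Call:
arm_command(moves=[{"hand": 0,"linear": [0.06,-0.012,0],"twist": [0,0,0]},{"hand": 0,"linear": [0,0,0],"twist": [0,0,0]}])

```text
t: 16.85
ee_pos: [0.4807, -0.1583, 0.047]
tcp_rot: [0.303, 2.993, -0.019]
wrist_force: [-8.4, 1.6, 6.4]
grip_width: 0.0005
finger_force: 4.0
```

Call:
arm_command(moves=[{"hand": 0,"linear": [-0.5,0.1,0],"twist": [0,0,0]},{"hand": 0,"linear": [-1,0.2,0],"twist": [0,0,0]},{"hand": 0,"linear": [-0.5,0.2,1],"twist": [0,0,0]},{"hand": 0,"linear": [0,0.8,1],"twist": [0,0,0]},{"hand": 0,"linear": [0,1,0.5],"twist": [0,0,0]},{"hand": 0,"linear": [0.3,1,0],"twist": [0,0,0]},{"hand": 0,"linear": [0.3,1,0],"twist": [0,0,0]},{"hand": 0,"linear": [0.3,1,0],"twist": [0,0,0]},{"hand": 0,"linear": [0.4,1,0],"twist": [0,0,0]},{"hand": 0,"linear": [0.4,1,0],"twist": [0,0,0]},{"hand": 0,"linear": [0.3,1,0],"twist": [0,0,0]},{"hand": 0,"linear": [0,0.6,0],"twist": [0,0,0]}])

```text
t: 18.05
ee_pos: [0.4843, 0.065, 0.1104]
tcp_rot: [0.301, 2.985, -0.02]
wrist_force: [-0.2, -0.3, 0.4]
grip_width: 0.0003
finger_force: 0.0
```

Call:
arm_command(moves=[{"hand": 0,"linear": [0,0.2,-0.8],"twist": [0,0,0]},{"hand": 0,"linear": [0,0,-0.9],"twist": [0,0,0]},{"hand": 0,"linear": [0,0,-0.8],"twist": [0,0,0]},{"hand": 0,"linear": [0.5,-0.1,0],"twist": [0,0,0]},{"hand": 0,"linear": [0.5,-0.1,0],"twist": [0,0,0]},{"hand": 0,"linear": [0.3,-0.06,0],"twist": [0,0,0]},{"hand": 0,"linear": [0.1,-0.02,0],"twist": [0,0,0]},{"hand": 0,"linear": [0.08,-0.016,0],"twist": [0,0,0]},{"hand": 0,"linear": [0,0,0],"twist": [0,0,0]}])

```text
t: 18.95
ee_pos: [0.5207, 0.0608, 0.0481]
tcp_rot: [0.303, 2.986, -0.021]
wrist_force: [-0.3, 0.1, -0.4]
grip_width: 0.0004
finger_force: 0.0
```

Call:
arm_command(moves=[{"hand": 0,"linear": [0.08,-0.016,0],"twist": [0,0,0]},{"hand": 0,"linear": [0.06,-0.012,0],"twist": [0,0,0]},{"hand": 0,"linear": [0.06,-0.012,0],"twist": [0,0,0]},{"hand": 0,"linear": [0,0,0],"twist": [0,0,0]}])

```text
t: 19.35
ee_pos: [0.5243, 0.06, 0.0474]
tcp_rot: [0.303, 2.989, -0.022]
wrist_force: [-2.8, 2.7, 3.5]
grip_width: 0.0006
finger_force: 2.1
```

Call:
arm_command(moves=[{"hand": 0,"linear": [0.08,-0.016,0],"twist": [0,0,0]},{"hand": 0,"linear": [0,0,0],"twist": [0,0,0]}])

```text
t: 19.55
ee_pos: [0.5246, 0.0596, 0.0471]
tcp_rot: [0.303, 2.993, -0.022]
wrist_force: [-9.4, 4.5, 7.4]
grip_width: 0.0003
finger_force: 4.8
```

Call:
arm_command(moves=[{"hand": 0,"linear": [-0.5,0.1,0],"twist": [0,0,0]},{"hand": 0,"linear": [-1,0.2,0],"twist": [0,0,0]},{"hand": 0,"linear": [-0.5,0,1],"twist": [0,0,0]},{"hand": 0,"linear": [0,0,1],"twist": [0,0,0]},{"hand": 0,"linear": [0,0,1],"twist": [0,0,0]},{"hand": 0,"linear": [0,0,1],"twist": [0,0,0]},{"hand": 0,"linear": [0,0,1],"twist": [0,0,0]},{"hand": 0,"linear": [0,0,0],"twist": [0,0,0]}])

```text
t: 20.35
ee_pos: [0.4795, 0.0673, 0.1757]
tcp_rot: [0.302, 2.98, -0.019]
wrist_force: [0.2, -0.9, -0.3]
grip_width: 0.0003
finger_force: 0.0
```

```bash
python3 - <<'E'
from h import *
s=save('side','s5'); cv2.imwrite('pics/z5.png',cv2.resize(s[90:390,290:530],(640,800))[:600,:,::-1])
for n in ('latch_left_tip','latch_right_tip','bottle','nest_box','screwdriver'):
    print(n,[(np.round(d['position'],3),round(d['confidence'],2)) for d in spotter.spot_in(n,'side')[:2]])
E
```

```text
latch_left_tip []
latch_right_tip [(array([ 0.493, -0.167,  0.079]), 0.69), (array([0.355, 0.306, 0.025]), 0.38)]
bottle [(array([ 0.597, -0.442,  0.139]), 0.85), (array([0.355, 0.305, 0.022]), 0.31)]
nest_box [(array([0.648, 0.421, 0.048]), 0.72)]
screwdriver [(array([0.355, 0.306, 0.024]), 0.84)]
```

View pics/z5.png

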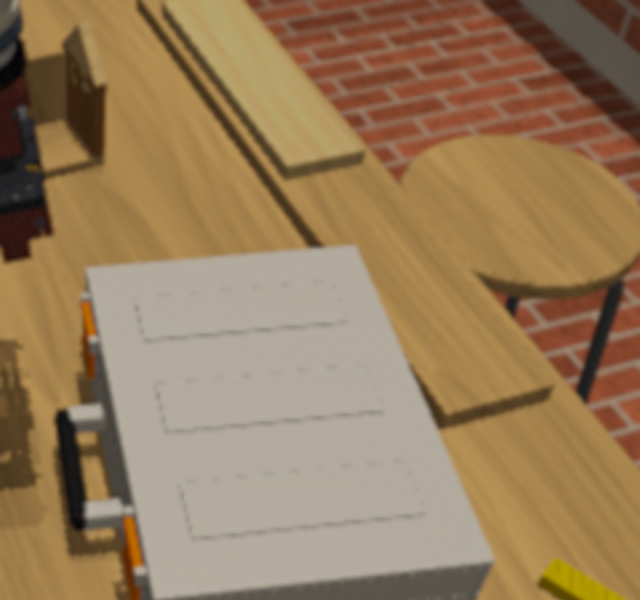

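The lid is shut and both latches lie flush, at crop (90,335) and (135,560). The robot is clear. The nest box reads 2 cm off only because the arm partly hides it, and the arm was never near it. I'm handing in.

```bash
python3 -c "
from rig import finish_job
print(finish_job())"
```

```text
the job is handed in; nothing more can be done
None
```

I handed the job in at about 20 s of robot time: the lid is shut without a slam, both orange latches look flush in the pictures, and the case and the things around it look unmoved. No verdict came back.

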